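Reset the depth stop of a tube gauge

TASK

Loosen the jam nut of the depth-stop stand by pushing its blue lever counter-clockwise (seen from above) well away from the brass stop post. Then push the red pointer of the stop screw round until it points at the green dot on the scale plate, not the white one. Finally push the blue lever back fully home so that the nut is tight again, with the pointer still on the green dot, without knocking over or shifting the pen cup, carton and beaker that stand close by.

Things in the scene. Friction and masses are not known exactly. Their poses are not given: they have to be found in the camera images.
- stand: Fixed depth-stop stand. Origin on the axis of nut and screw at desk height; z up; +x is the scale-plate side; may be yawed 0.9 rad. Grey base 180 x 200 x 12 mm (x -75 to 105). Round aluminium bridge deck, radius 40, top z 60 mm. Black scale plate behind: x 30 to 102, y -100 to 100, top z 74 mm. The screw's black cap, radius 16 mm, tops out at z 102 mm.
- jam_nut (a joint): Turn of jam nut and blue lever about the stand's axis, rad: 0 tight (hard stop), positive loosens, counter-clockwise from above, up to 1.1. In the stand's frame the lever points along 2.583 rad + this value (0 = +x). Friction 0.2 N m (3 N at 65 mm), stiffer (about 5 N) in the last 0.3 rad where it clamps the screw; stays where left. Below 0.12 is tight, above 0.7 well loosened.
- nut_lever_end (a point): Centre of the round end knob (18 mm, z 61 to 77 mm) of the blue lever, 85 mm off the axis, 69 mm above the desk. The lever is a level bar 12 mm wide, z 63 to 75 mm, from 15 to 85 mm off the axis; it sweeps on the side away from the scale plate. A brass post 33 mm off the axis stands at its tight end.
- stop_screw (a joint): Turn of the stop screw and red pointer about the stand's axis, rad, -1.4 to 1.4, counter-clockwise from above positive; equals the pointer's direction in the stand's frame (0 = +x). Clamped while the nut is tight; once the nut is loose it turns with 0.05 N m of friction (1 N at 45 mm) and stays where it is left.
- pointer_tip (a point): Tip of the red pointer, 62 mm off the axis, 91 mm above the desk. The pointer is a level bar 12 mm wide, z 84 to 98 mm, from 16 to 62 mm off the axis, with a white centre line on its top.
- pointer_axis (a point): Point on the screw's axis at the pointer's height (91 mm); its frame turns with the screw, x along the pointer, z up.
- green_dot: Green disc, 16 mm across and 4 mm high, fixed on the scale plate: the target. Origin: centre of its underside (74 mm above the desk), 70 to 92 mm from the stand's axis, to the left or to the right of the pointer. The pointer points at it when the pointer's centre line, prolonged, crosses the disc.
- white_dot: White disc of the same size on the other side of the scale plate: not the target.
- pen_cup: Loose dark-blue pen cup with pens, 41 x 42 mm, 145 mm high, about 150 to 180 mm from the stand's axis (beside the stand or before it; the three bystanders change places). Origin: centre of its underside.
- carton: Loose small off-white carton, 60 x 66 x 100 mm high, another bystander. Origin: centre of its underside.
- beaker: Loose white plastic beaker, 66 mm across, 73 mm high, another bystander. Origin: centre of its underside.

How it is judged:
On the way, in this order (a step that is already met when the one before it is completed fails the run):
1. the jam nut is well loosened (over 0.7 rad) (value of joint jam_nut above 0.7 rad), for 0.1 s.
2. with the nut still loose (over 0.3 rad), the pointer rests pointing at the green dot (y of green_dot in the frame of pointer_axis between -0.008 and 0.008 m and x of green_dot in the frame of pointer_axis above 0 m and value of joint jam_nut above 0.3 rad and velocity of joint stop_screw between -0.1 and 0.1 rad/s), for 0.2 s.
At the end, for the whole second after the job is handed in: The nut is tight again (jam_nut below 0.12 rad), the pointer's prolonged centre line passes within 8 mm of the green dot's centre, and pen cup, carton and beaker stand upright within 15 mm of where they were (y of green_dot in the frame of pointer_axis between -0.008 and 0.008 m and x of green_dot in the frame of pointer_axis above 0 m and value of joint jam_nut below 0.12 rad and distance of each of pen_cup, carton, beaker from where it was at the start of the episode below 0.015 m and angle between each of pen_cup, carton, beaker's own z axis and vertical below 0.2 rad); the robot touches nothing.
It fails at once if the pen cup is shifted by more than 25 mm or tipped (distance of pen_cup from where it was at the start of the episode above 0.025 m or angle between pen_cup's own z axis and vertical above 0.5 rad).
It fails at once if the carton is shifted by more than 25 mm or tipped (distance of carton from where it was at the start of the episode above 0.025 m or angle between carton's own z axis and vertical above 0.5 rad).
It fails at once if the beaker is shifted by more than 25 mm or tipped (distance of beaker from where it was at the start of the episode above 0.025 m or angle between beaker's own z axis and vertical above 0.5 rad).
It also fails if it takes over 64 s, if anything falls off the work surface, if the arm or the gripper's body presses on something with over 40 N, if the wrist force passes 120 N, or if a joint passes its speed limit or range.

ROBOT

A 6-joint arm with a two-finger parallel gripper is mounted at the origin on a cart in front of the work surface, level with it; the furniture and walls round the work are solid. World frame = base frame: x ahead of the robot, y to its left, z up, the work surface at z = 0. Lengths are in m, angles in rad, forces in N, time in s.
With the tool pointing down it reaches from about 0.35 to 0.775 m from the base axis. Payload 5.5 kg.
Tool frame: the origin (TCP) lies midway between the tips of the shut fingers; the grasp point (between the pads) lies 19 mm behind it (pinch_z is the distance from the TCP to the grasp point, in m); z points along the fingers, x is the direction in which the jaws open and shut, and the axes are right-handed (so a half turn about z gives the same grasp; the last joint's range is limited). The gripper opens to 85 mm and grips with 20 to 120 N. Pads are 22 mm wide; open, the fingers measure 114 mm over their backs; the gripper's body (76 mm by 85 mm) begins 54 mm behind the grasp point. The pads swing forward as they close: fully open they stand 13 mm farther back than shut.
Start: joints at [-1.373, 0.313, 0.046, 1.304, 0, 1.431], TCP at [0.191, -0.543, 0.231] pointing down, gripper open.
Joint ranges: [-2.76, 2.76], [-0.86, 1.69], [-1.03, 1.26], [-2.2, 2.34], [-1.47, 1.5], [-3.14, 3.14]. Speed limits (rad/s): [2.57, 2.57, 3.14, 3.14, 3.14, 3.14].

INTERFACE

Orientations are given as a unit quaternion [w, x, y, z].
In Python, from workcell import get_state, read_camera, camera_info, hand_in, trace, pinch_z gives the robot as it stands. The module is installed in compiled form; this text tells all that it offers.
- The arm moves only by the tool arm_command, never from a script. Its argument "steps" is text: rows parted by semicolons, each of 4 numbers parted by spaces: the shift along the world's x, y, z in mm, then the turn about the world's z in rad. In form: tx ty tz spin; .... A call has 1 to 20 rows; each row is the pose to reach, as a shift and turn from the pose measured when the call began; what a row does not reach only later rows make up. A row lasts 1/8 s, in which the tool goes at most 62.5 mm and 10.7 degrees, less where a joint would pass 70% of its speed; a pose out of reach is approached as far as the arm can. A call with a gripper value outside its range is refused whole. "fingers" is the gripper command: -1 is shut, 1 is fully open, values between are in proportion, set as the call begins (left out, the last holds). The fingers move at their own pace and stop on an object; "newtons" is the grip in N (left out, the last holds). Time passes only in rows, so rows that repeat a pose let the fingers close. It gives the time, the measured TCP pose, the force and the opening at its end, in the units of the state.
- get_state(): the state, without advancing time (a new reading comes with each control period).
- read_camera(name): name is "scene" or "top" or "wrist"; returns the picture (384x512x3 uint8, red, green, blue); there is no depth.
- camera_info(name): a dict with "mtx" (3x3 intrinsics, pixels), "R" (3x3) and "t" (3): a world point X has camera coordinates R X + t. Camera axes: x right, y down, z forward; pixel columns grow to the right and rows downward; lengths in m; the calibration is good to about 2 mm. A picture is of the moment at which its call begins: read the wrist's pose just before it. camera_info takes no time and is no camera call; for the wrist camera it gives the pose at the moment of the call.
- hand_in(): hands the job in, once; it reports no verdict.
Trained networks look in the newest picture that a camera, given by its name, has taken for a name from the list of things; names that differ only in an ending like _2 or _b are one class to them, and where a whole thing is asked for, a point or a joint stands for the part that bears it (a point fixed in the world has none). Each returns a list of dicts, best first, with "score" (0 to 1); they miss things now and then, are a little off and sometimes report something else, mostly with a low value. They report only what shows in the picture. A call takes as long as a camera call.
- trace(camera, name): "mask" (384x512 bool, what is visible of it) and "box" ([left, top, width, height] in pixels, round what is visible of it).
The state is a dict: "clock": time; "joint_pos": joint angles; "qvel": joint speeds; "tau": joint torques, N m; "tcp_pos": TCP position; "orientation": TCP orientation; "wrist_force": force on the tool from outside, world axes, zero at the start; "ft_torque": the same for the moment, N m; "finger_gap": finger opening in m.
Only numpy, scipy, OpenCV 4.12 (cv2) and the standard library are available. Lean on these libraries where they do the work, as an engineer would, in place of code of your own. Each camera call takes 0.05 s, during which the arm holds its last target.

## Working session

There is one attempt and no reset: what is moved stays moved. The work goes in short steps, Python scripts to look and compute and a tool call to move; the robot and the scene stay as the last step left them, time stands still between calls to the robot, and variables do not carry over. Pictures are saved under pics/ and viewed, and the job is handed in when it is done.

Besides the shell and the picture viewer there is one more tool, called after "Request:" as a command line: name --argument value ..., lists and objects as JSON in quotes. arm_command: Moves the arm, as the interface text tells. Its arguments: {"type":"object","properties":{"steps":{"type":"string"},"fingers":{"type":"number"},"newtons":{"type":"number"}},"required":["steps"]}

```bash
mkdir -p pics; python3 - <<'E'
from workcell import *
import cv2
s=get_state();print(s)
for n in ["scene","top"]:
    cv2.imwrite(f"pics/{n}0.png",read_camera(n)[:,:,::-1])
    c=camera_info(n);print(n,c)
E
```

```text
{'clock': 0.0, 'joint_pos': array([-1.37263003e+00,  3.14014995e-01,  4.49588394e-02,  1.30361777e+00,
        3.01641549e-05,  1.43121825e+00]), 'qvel': array([ 0.00082598, -0.00109427,  0.00102524,  0.00200689, -0.00284684,
       -0.00086138]), 'tau': array([ 1.59667916e-04, -4.80630863e+01,  2.98530650e+01,  1.97188620e-02,
       -2.35193093e-04, -5.77546501e-06]), 'tcp_pos': array([ 0.19043843, -0.54198885,  0.23039235]), 'orientation': array([-6.55075986e-04,  8.15891703e-01, -5.78203984e-01, -6.72643040e-04]), 'wrist_force': array([ 0.0431786 , -0.12420342,  0.34741561]), 'ft_torque': array([ 0.03675093, -0.0024609 , -0.0065238 ]), 'finger_gap': 0.08563054943053322}
scene {'mtx': array([[422.19065376,   0.        , 260.25610751],
       [  0.        , 422.19065376, 189.18291607],
       [  0.        ,   0.        ,   1.        ]]), 'R': array([[-0.83900244, -0.54409239, -0.00619438],
       [-0.27786022,  0.43819892, -0.85485402],
       [ 0.46783394, -0.71550344, -0.5188316 ]]), 't': array([0.43823717, 0.21623442, 0.66454699])}
top {'mtx': array([[411.6570173 ,   0.        , 251.46536121],
       [  0.        , 411.6570173 , 187.54341823],
       [  0.        ,   0.        ,   1.        ]]), 'R': array([[ 0.01820889, -0.99964439,  0.01948167],
       [-0.98549856, -0.02123212, -0.16835018],
       [ 0.16870395, -0.01613369, -0.98553472]]), 't': array([0.00630674, 0.51677433, 0.87160922])}
```

View pics/scene0.png

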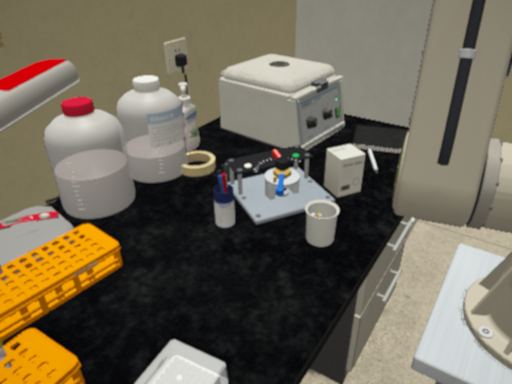

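View pics/top0.png

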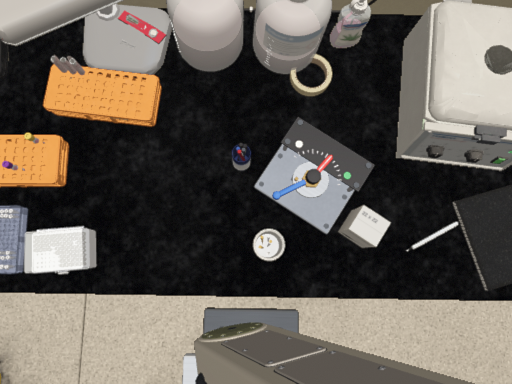

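The top view shows the stand near (313,178), with the lever knob at (277,196), the pointer tip near (330,157), the green dot at (347,175) and the white dot at (299,144). The cup is at (241,156), the beaker at (269,245) and the carton at (365,226). Next I'll measure these.

```bash
cat >h.py <<'E'
import numpy as np,cv2
from workcell import *
def back(cam,uv,z):
    c=camera_info(cam);d=np.linalg.inv(c["mtx"])@np.array([uv[0],uv[1],1.]);R=c["R"];o=-R.T@c["t"];d=R.T@d
    return o+d*(z-o[2])/d[2]
def proj(cam,X):
    c=camera_info(cam);p=c["mtx"]@(c["R"]@np.asarray(X)+c["t"]);return p[:2]/p[2]
def cen(m):
    v,u=np.nonzero(m);return np.array([u.mean(),v.mean()])
E
python3 - <<'E'
from h import *
im=read_camera("top")
cv2.imwrite("pics/topz.png",cv2.resize(im[90:280,210:410],None,fx=3.9,fy=3,interpolation=cv2.INTER_CUBIC)[:,:,::-1][:570])
for n,z in [("green_dot",.078),("white_dot",.078),("nut_lever_end",.075),("pointer_tip",.098),("pen_cup",.07),("carton",.1),("beaker",.073),("stand",.0),("jam_nut",.07),("stop_screw",.1)]:
    for d in trace("top",n)[:2]:
        c=cen(d["mask"]);print(n,round(d["score"],2),d["box"],c.round(1),d["mask"].sum(),back("top",c,z).round(4))
E
```

```text
green_dot 0.5 [272.8, 176.1, 43.8, 24.5] [291.3 188.4] 255 [ 0.5106 -0.0682  0.078 ]
white_dot 0.66 [306.2, 153.4, 27.9, 33.6] [316.9 171.7] 329 [ 0.5485 -0.1236  0.078 ]
nut_lever_end 0.72 [272.7, 179.6, 45.8, 20.7] [292.2 187.9] 267 [ 0.5123 -0.0706  0.075 ]
nut_lever_end 0.47 [231.4, 139.6, 19.4, 32.2] [241.  156.5] 428 [0.5791 0.041  0.075 ]
pointer_tip 0.86 [303.3, 156.1, 29.8, 26.7] [316.9 171.5] 313 [ 0.5446 -0.12    0.098 ]
pen_cup 0.83 [230.4, 142.3, 20.7, 28.1] [241.1 156.5] 404 [0.5805 0.0409 0.07  ]
pen_cup 0.51 [308.0, 156.0, 25.2, 30.7] [316.3 172. ] 312 [ 0.5496 -0.1237  0.07  ]
carton 0.77 [339.2, 205.1, 50.6, 42.3] [363.8 227.1] 1307 [ 0.4292 -0.2157  0.1   ]
carton 0.18 [271.8, 168.9, 49.8, 34.9] [293.3 187.4] 339 [ 0.5091 -0.07    0.1   ]
beaker 0.87 [255.2, 227.3, 32.2, 34.3] [268.5 244.1] 753 [ 0.3917 -0.021   0.073 ]
stand 0.67 [255.8, 117.7, 115.6, 114.6] [313.2 175.1] 7278 [ 0.5568 -0.1287  0.    ]
jam_nut 0.6 [272.5, 178.0, 44.3, 22.7] [292. 188.] 234 [ 0.513  -0.0706  0.07  ]
stop_screw 0.76 [305.0, 157.0, 25.9, 26.8] [317.3 171.2] 289 [ 0.5447 -0.1205  0.1   ]
```

View pics/topz.png

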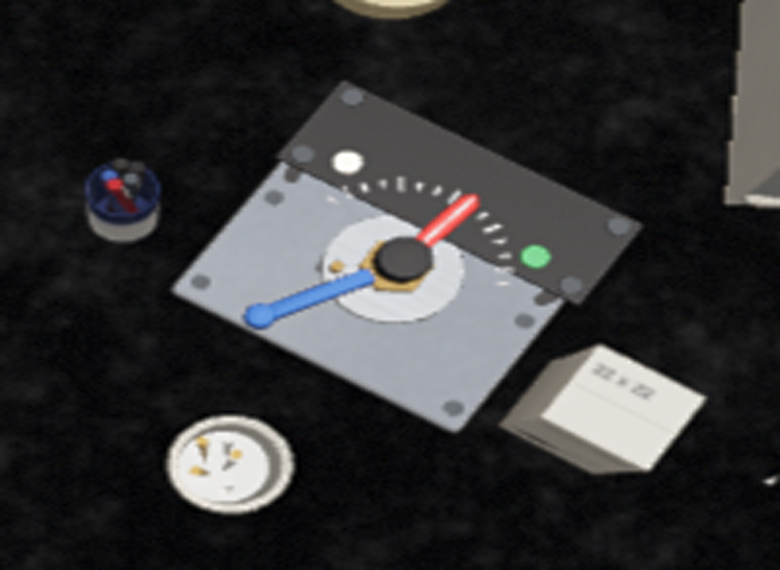

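The zoom shows everything clearly: green dot at zoom (536,257), white at (348,162), cap at (403,258) and knob at (258,316). The networks mis-assigned the dots, so I'll segment by colour and check against the known radii.

```bash
cat >>h.py <<'E'
def seg(cam,lab,im=None):
    if im is None: im=read_camera(cam)
    hsv=cv2.cvtColor(im,cv2.COLOR_RGB2HSV);h,s,v=[hsv[...,i].astype(int) for i in range(3)]
    m={"green":(abs(h-70)<20)&(s>90)&(v>80),"blue":(abs(h-108)<12)&(s>120)&(v>90),"red":((h<10)|(h>170))&(s>90)&(v>100)}[lab]
    k=np.zeros_like(m)
    r={"top":(120,210,255,375),"scene":(140,215,225,335)}[cam]
    k[r[0]:r[1],r[2]:r[3]]=True
    return m&k
E
cat >meas.py <<'E'
from h import *
im=read_camera("top")
g=cen(seg("top","green",im));G=back("top",g,.078)
print("green",g,G, seg("top","green",im).sum())
from scipy.optimize import least_squares
b=seg("top","blue",im);r=seg("top","red",im)
def line(m,z):
    v,u=np.nonzero(m);P=np.array([back("top",(a,c),z)[:2] for a,c in zip(u,v)])
    c=P.mean(0);d=np.linalg.svd(P-c)[2][0];t=(P-c)@d;return c,d,t.min(),t.max(),len(P)
for n,m,z in (("blue",b,.075),("red",r,.098)):
    c,d,lo,hi,k=line(m,z);print(n,c,np.arctan2(d[1],d[0]),c+d*lo,c+d*hi,k)
E
python3 meas.py
python3 - <<'E'
from h import *
print("cap",back("top",(210+403/3.9,90+258/3),.102),"knob",back("top",(210+258/3.9,90+316/3),.077),"white",back("top",(210+348/3.9,90+162/3),.078))
# plate corners base z .012: left(172,291) bottom(458,432)
for p,z in [((172,291),.012),((458,432),.012),((345,82),.074),((642,225),.074),((578,304),.074)]: print(p,back("top",(210+p[0]/3.9,90+p[1]/3),z))
im=read_camera("scene")
cv2.imwrite("pics/sz.png",cv2.resize(im[130:260,200:380],None,fx=4.4,fy=4.4,interpolation=cv2.INTER_CUBIC)[:,:,::-1])
E
```

```text
green [346.63636364 175.09090909] [ 0.5423996  -0.18795553  0.078     ] 44
blue [ 0.50885057 -0.06095375] 2.0382285100335737 [ 0.52683555 -0.09658594] [ 0.49266074 -0.02887815] 189
red [ 0.56424768 -0.13709732] 2.428903887000764 [ 0.58175231 -0.15222508] [ 0.54617396 -0.12147775] 93
cap [ 0.53391576 -0.11171831  0.102     ] knob [ 0.49510526 -0.03595703  0.077     ] white [ 0.60937745 -0.0854115   0.078     ]
(172, 291) [0.5233829  0.01000164 0.012     ]
(458, 432) [ 0.41889314 -0.1580719   0.012     ]
(345, 82) [ 0.67162168 -0.08432276  0.074     ]
(642, 225) [ 0.56706238 -0.25077513  0.074     ]
(578, 304) [ 0.5080384  -0.21328441  0.074     ]
```

View pics/sz.png

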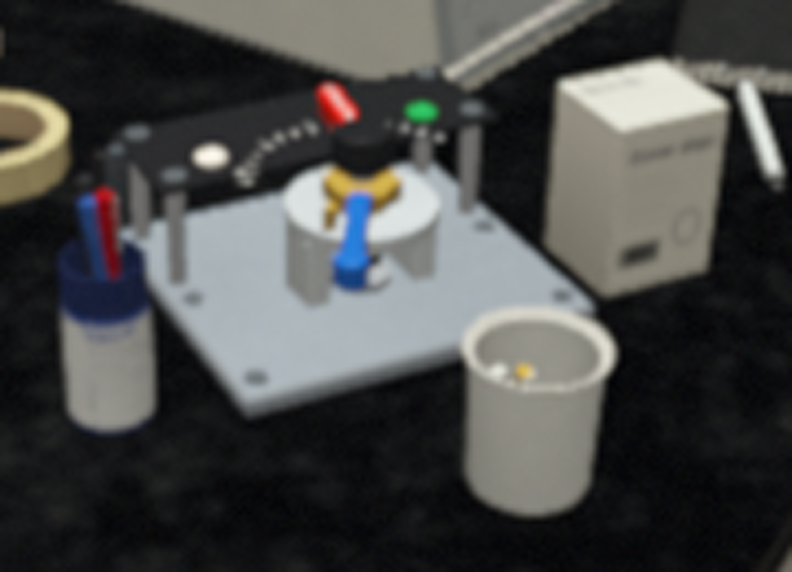

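Two independent fixes agree. The axis is at about (0.534,-0.113), the yaw about -0.557, and the lever reads about 2.03 world, so jam_nut = 0. The pointer is at about -0.70 world. Green lies at radius 75 mm and world angle about -1.46, which is -0.90 in the stand frame. I'll shut the fingers and move above the start of the loosening push.

Request:
arm_command --steps "15 22 5 0.05; 45 67 10 0.1; 80 120 15 0.17; 115 172 15 0.25; 150 224 15 0.32; 185 276 10 0.4; 220 328 5 0.47; 255 380 0 0.55; 290 432 -5 0.57; 315 470 -15 0.57; 332 495 -30 0.57; 340 505 -50 0.57; 340 505 -70 0.57; 340 505 -70 0.57" --fingers -1 --newtons 60

```text
clock: 2.5
tcp_pos: [0.5289, -0.0361, 0.1603]
orientation: [0.0, 0.946, -0.324, -0.002]
wrist_force: [0.2, 0.4, -0.8]
finger_gap: -0.0002
```

Request:
arm_command --steps "0 0 -30 0; 0 0 -60 0; 0 0 -85 0; 0 0 -100 0; 0 0 -105 0; 0 0 -105 0"

```text
clock: 3.25
tcp_pos: [0.5292, -0.0361, 0.0559]
orientation: [0.0, 0.946, -0.324, -0.001]
wrist_force: [-0.5, -0.2, 0.1]
finger_gap: -0.0003
```

```bash
python3 - <<'E'
from h import *
for n in ["scene","top"]:
    im=read_camera(n); r=(90,280,200,400) if n=="top" else (90,260,190,390)
    cv2.imwrite(f"pics/{n}1.png",cv2.resize(im[r[0]:r[1],r[2]:r[3]],None,fx=3,fy=3,interpolation=cv2.INTER_CUBIC)[:,:,::-1])
A=np.array([.534,-.113])
for th in np.arange(2.026,3.2,.1):
    u=np.array([np.cos(th),np.sin(th)]);n=np.array([-u[1],u[0]])
    print(round(th-2.026,2),((A+.07*u-.022*n)*1000).round(),)
E
```

```text
0.0 [523. -40.]
0.1 [516. -42.]
0.2 [509. -44.]
0.3 [502. -47.]
0.4 [496. -50.]
0.5 [490. -55.]
0.6 [484. -59.]
0.7 [479. -65.]
0.8 [474. -70.]
0.9 [470. -77.]
1.0 [467. -83.]
1.1 [464. -90.]
```

View pics/scene1.png

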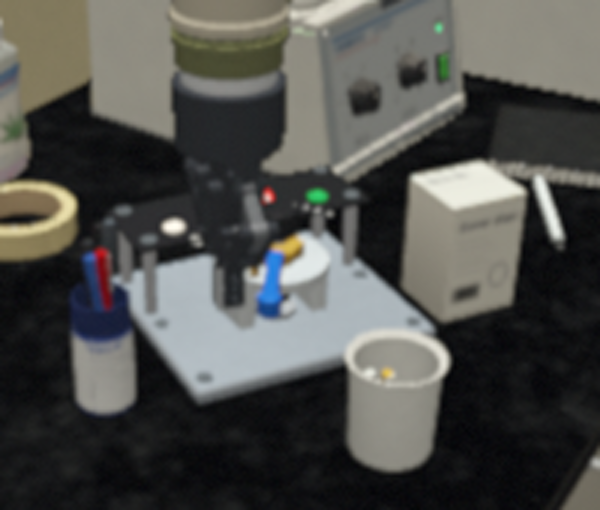

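View pics/top1.png

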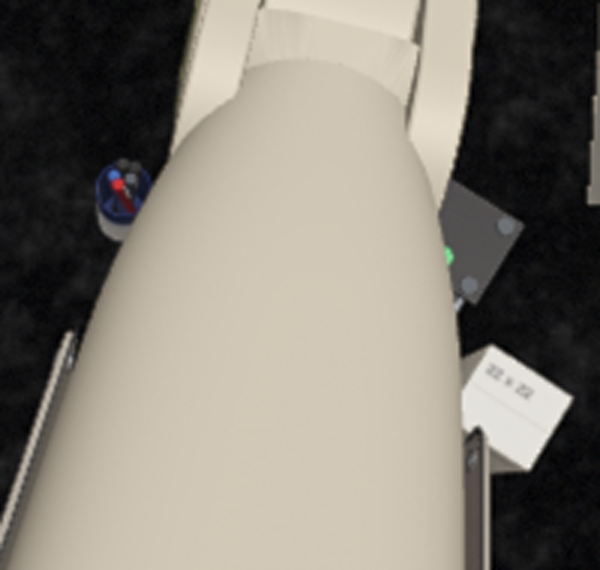

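The scene view shows the shut fingers beside the lever, on its post side at about (235,290), with the lever knob at (268,305). The top view is blocked by the arm. Next I push along the arc.

Request:
arm_command --steps "-6 -4 0 0; -13 -6 0 0; -20 -8 0 0; -27 -11 0 0; -33 -14 0 0; -39 -18 0 0; -45 -23 0 0; -50 -28 0 0; -55 -34 0 0; -59 -41 0 0; -62 -47 0 0; -62 -47 0 0"

```text
clock: 4.85
tcp_pos: [0.4665, -0.0838, 0.056]
orientation: [0.001, 0.946, -0.325, -0.002]
wrist_force: [0.7, -0.5, 0.2]
finger_gap: 0.0002
```

```bash
python3 - <<'E'
from h import *
for n in ["scene","wrist"]:
    im=read_camera(n); 
    if n=="scene": im=cv2.resize(im[90:260,190:390],None,fx=3,fy=3,interpolation=cv2.INTER_CUBIC)
    cv2.imwrite(f"pics/{n}2.png",im[:,:,::-1])
E
```

```text
(no output)
```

View pics/scene2.png

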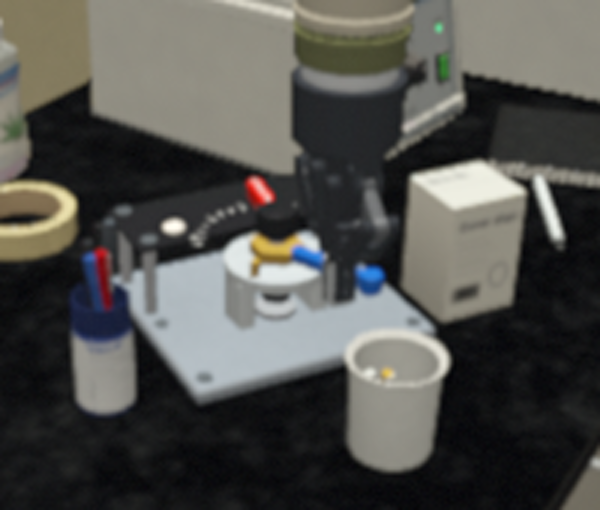

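View pics/wrist2.png

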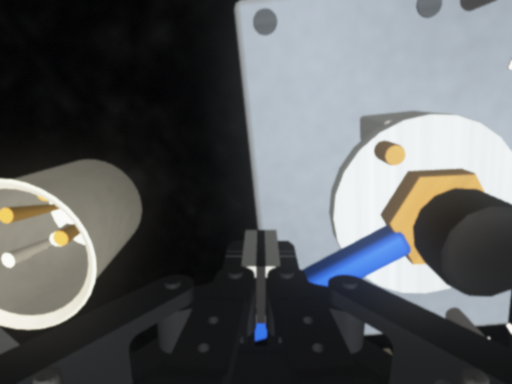

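The nut is loosened: the lever knob is now at scene-zoom (370,279), roughly 0.95 rad round. Next I lift over and move to the far (counter-clockwise) side of the pointer.

Request:
arm_command --steps "3 6 5 0; 3 8 25 -0.05; 3 8 55 -0.15; 10 5 75 -0.3; 40 -5 80 -0.45; 75 -15 80 -0.6; 105 -27 80 -0.72; 122 -34 80 -0.8; 125 -35 80 -0.8; 125 -35 80 -0.8"

```text
clock: 6.2
tcp_pos: [0.591, -0.1179, 0.1357]
orientation: [0.0, 0.745, -0.667, -0.002]
wrist_force: [-0.4, 0.1, -0.2]
finger_gap: 0.0002
```

```bash
python3 - <<'E'
from h import *
for n in ["scene","wrist"]:
    im=read_camera(n); 
    if n=="scene":
        print("knob",back("scene",(313.3,183),.069)); im=cv2.resize(im[90:260,190:390],None,fx=3,fy=3,interpolation=cv2.INTER_CUBIC)
    cv2.imwrite(f"pics/{n}3.png",im[:,:,::-1])
A=np.array([.534,-.113])
for th in np.arange(-.7,-1.6,-.1):
    u=np.array([np.cos(th),np.sin(th)]);n=np.array([-u[1],u[0]]); b=abs(th+1.459)
    d=.006+.011*np.cos(b)+.0145*np.sin(b)
    print(round(th,2),((A+.048*u+d*n)*1000).round(),)
E
```

```text
knob [ 0.45174677 -0.10294111  0.069     ]
-0.7 [ 586. -126.]
-0.8 [ 584. -131.]
-0.9 [ 582. -136.]
-1.0 [ 579. -141.]
-1.1 [ 575. -146.]
-1.2 [ 570. -150.]
-1.3 [ 565. -154.]
-1.4 [ 560. -157.]
-1.5 [ 555. -160.]
```

View pics/scene3.png

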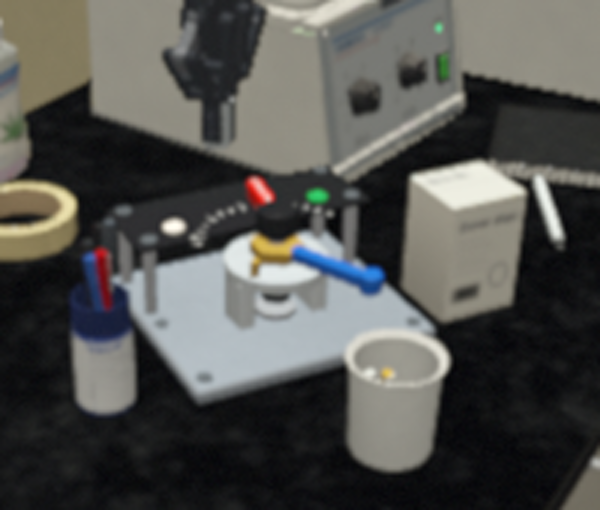

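View pics/wrist3.png

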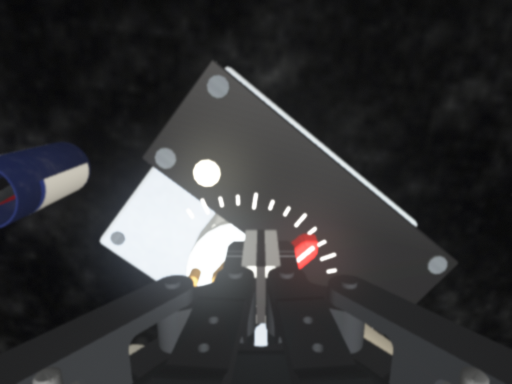

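Scene check: knob at world (0.452,-0.103), so the nut is at about 0.98. The finger is just left of the pointer. Now I descend and push clockwise.

Request:
arm_command --steps "0 0 -25 0; 0 0 -45 0; 0 0 -50 0; 0 0 -50 0; -4 -6 -50 0; -7 -13 -50 0; -9 -18 -50 0; -12 -23 -50 0; -16 -28 -50 0; -21 -32 -50 0; -26 -36 -50 0; -30 -39 -50 0; -32 -40 -50 0; -32 -40 -50 0"

```text
clock: 8.05
tcp_pos: [0.5584, -0.1582, 0.086]
orientation: [0.0, 0.745, -0.667, -0.002]
wrist_force: [-0.1, -0.5, 0.2]
finger_gap: -0.0003
```

```bash
python3 - <<'E'
from h import *
im=read_camera("scene")
cv2.imwrite("pics/scene4.png",cv2.resize(im[90:260,190:390],None,fx=3,fy=3,interpolation=cv2.INTER_CUBIC)[:,:,::-1])
cv2.imwrite("pics/wrist4.png",read_camera("wrist")[:,:,::-1])
E
```

```text
(no output)
```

View pics/scene4.png

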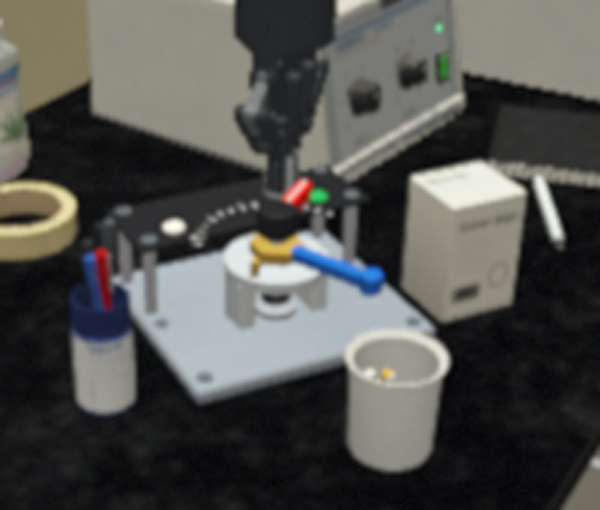

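View pics/wrist4.png

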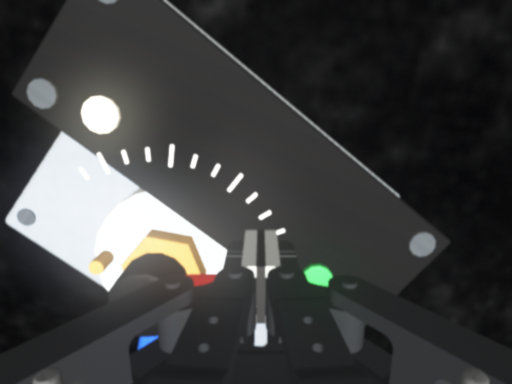

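I'll back off, rise and retreat toward -x, so that the wrist camera can see pointer and dot clear of the fingers.

Request:
arm_command --steps "5 2 0 0; 8 3 5 0; 8 3 30 0; 8 3 60 0; -20 10 75 0; -55 15 85 0; -85 20 95 0; -97 22 100 0; -97 22 100 0; -97 22 100 0"

```text
clock: 9.4
tcp_pos: [0.4626, -0.1363, 0.1858]
orientation: [0.0, 0.745, -0.667, -0.002]
wrist_force: [0.7, 0.3, 0.2]
finger_gap: 0.0001
```

```bash
cat > wm.py <<'E'
from h import *
import sys
c=camera_info("wrist");im=read_camera("wrist")
cv2.imwrite("pics/%s.png"%sys.argv[1],im[:,:,::-1])
hsv=cv2.cvtColor(im,cv2.COLOR_RGB2HSV);h,s,v=[hsv[...,i].astype(int) for i in range(3)]
M={"green":((abs(h-65)<22)&(s>100)&(v>80),.078),"red":(((h<10)|(h>170))&(s>120)&(v>90),.098),"blue":((abs(h-108)<14)&(s>120)&(v>70),.075)}
for n,(m,z) in M.items():
    nl,lab,st,ce=cv2.connectedComponentsWithStats(m.astype(np.uint8))
    k=1+np.argmax(st[1:,4]);m=lab==k
    v_,u_=np.nonzero(m)
    d=np.linalg.inv(c["mtx"])@np.stack([u_,v_,np.ones(len(u_))]);R=c["R"];o=-R.T@c["t"];d=R.T@d
    P=(o[:,None]+d*(z-o[2])/d[2])[:2].T
    q=P.mean(0);e=np.linalg.svd(P-q,full_matrices=False)[2][0];t=(P-q)@e
    print(n,ce[k].round(1),st[k,4],"mean",q.round(4),"ang",np.arctan2(e[1],e[0]).round(3),"ends",(q+e*t.min()).round(4),(q+e*t.max()).round(4))
E
python3 wm.py wrist5
```

```text
green [346.3  86.3] 442 mean [ 0.5415 -0.1878] ang -2.64 ends [ 0.5485 -0.184 ] [ 0.5345 -0.1916]
red [293.4  81.1] 945 mean [ 0.5398 -0.1493] ang -1.419 ends [ 0.5363 -0.1263] [ 0.5433 -0.1722]
blue [220.5 162.2] 1711 mean [ 0.4777 -0.1054] ang 3.018 ends [ 0.5186 -0.1105] [ 0.441  -0.1008]
```

View pics/wrist5.png

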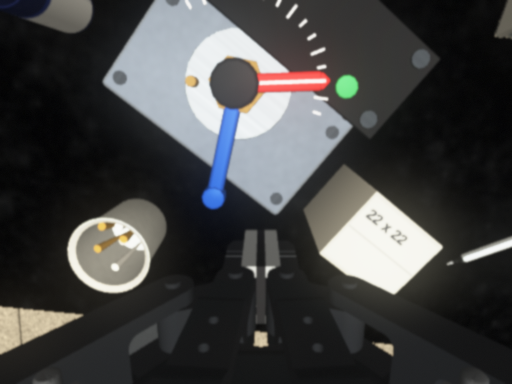

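The wrist view shows the red pointer ending at (326,81), with the green dot at (346,86). The prolonged line passes about 4 mm short of the dot's centre. That is inside 8 mm, but I'll nudge it about 2.5 mm more for margin.

Request:
arm_command --steps "15 -4 -5 0; 50 -10 -15 0; 85 -16 -25 0; 104 -21 -40 0; 104 -21 -70 0; 104 -21 -95 0; 104 -21 -100 0; 100 -21 -100 0; 96 -22 -100 0; 93 -23 -100 0; 93 -23 -100 0; 93 -23 -100 0; 98 -22 -100 0; 104 -21 -90 0; 104 -21 -60 0; 85 -16 -30 0; 50 -10 -15 0; 15 -4 -5 0; 0 0 0 0; 0 0 0 0"

```text
clock: 11.95
tcp_pos: [0.4629, -0.1363, 0.1865]
orientation: [-0.0, 0.745, -0.667, -0.001]
wrist_force: [0.1, 0.1, -0.1]
finger_gap: -0.0001
```

```bash
python3 wm.py wrist6
```

```text
green [346.   86.7] 436 mean [ 0.5416 -0.1878] ang -1.882 ends [ 0.544  -0.1804] [ 0.5392 -0.1954]
red [293.3  84.6] 926 mean [ 0.5381 -0.1497] ang -1.462 ends [ 0.5356 -0.1267] [ 0.5406 -0.1729]
blue [220.6 162.5] 1700 mean [ 0.4778 -0.1054] ang 3.017 ends [ 0.5184 -0.1105] [ 0.4411 -0.1008]
```

View pics/wrist6.png

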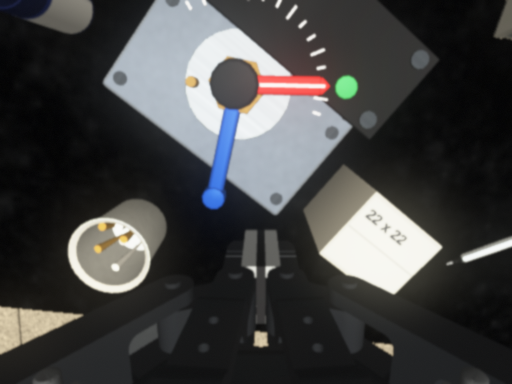

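The pointer line now passes within about 1 mm of the dot's centre, and the nut is still at about 0.99. Next I turn the tool, descend on the lever's carton side, and check clearance.

Request:
arm_command --steps "0 0 -10 0.17; 0 0 -25 0.34; 0 0 -40 0.51; 0 0 -60 0.68; 0 0 -85 0.8; 0 0 -105 0.8; 0 0 -118 0.8; 0 0 -123 0.8; 0 0 -123 0.8"

```text
clock: 13.12
tcp_pos: [0.4638, -0.1367, 0.063]
orientation: [0.0, 0.946, -0.324, -0.001]
wrist_force: [-0.2, 0.6, 0.6]
finger_gap: 0.0
```

```bash
python3 - <<'E'
from h import *
im=read_camera("scene")
cv2.imwrite("pics/scene7.png",cv2.resize(im[90:260,190:390],None,fx=3,fy=3,interpolation=cv2.INTER_CUBIC)[:,:,::-1])
E
```

```text
(no output)
```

View pics/scene7.png

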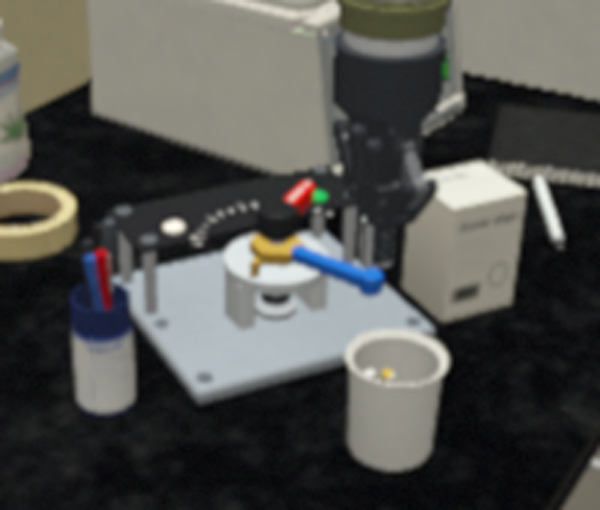

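The fingers are down behind the lever at about (380,250), next to the carton but clear of it, and the force reads near zero. Now I push clockwise.

Request:
arm_command --steps "-1 6 0 0; -2 12 0 0; -2 20 0 0; -2 28 0 0; 0 36 0 0; 1 44 0 0; 3 51 0 0; 6 57 0 0; 9 63 0 0; 13 68 0 0; 16 72 0 0; 20 76 0 0; 20 76 0 0"

```text
clock: 14.8
tcp_pos: [0.4842, -0.06, 0.0633]
orientation: [-0.0, 0.946, -0.324, -0.001]
wrist_force: [-0.7, -0.6, 0.4]
finger_gap: 0.0001
```

```bash
python3 - <<'E'
from h import *
im=read_camera("scene");print(get_state()["wrist_force"])
cv2.imwrite("pics/scene8.png",cv2.resize(im[90:260,190:390],None,fx=3,fy=3,interpolation=cv2.INTER_CUBIC)[:,:,::-1])
E
```

```text
[-0.87691204 -0.55439882  0.28857845]
```

View pics/scene8.png

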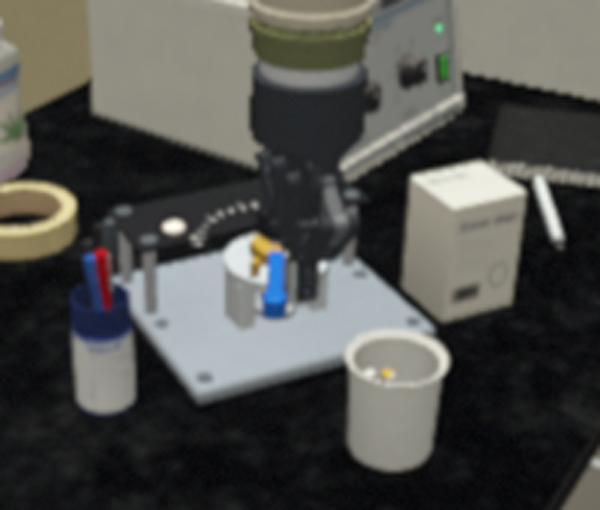

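The knob is at zoom (275,306), against about (270,305) when tight, so it is a few mm short. I'll push on gently and watch the force.

Request:
arm_command --steps "1 1 0 0; 2 1 0 0; 4 2 0 0; 5 2 0 0; 5 2 0 0"

```text
clock: 15.48
tcp_pos: [0.4881, -0.0576, 0.063]
orientation: [-0.0, 0.946, -0.324, -0.002]
wrist_force: [-4.6, -0.6, 2.4]
finger_gap: -0.0001
```

Request:
arm_command --steps "1 1 0 0; 2 1 0 0; 3 2 0 0; 4 2 0 0; 4 2 0 0"

```text
clock: 16.1
tcp_pos: [0.4885, -0.0571, 0.0628]
orientation: [0.003, 0.946, -0.324, -0.005]
wrist_force: [-13.7, -7.6, 10.2]
finger_gap: -0.0
```

The tool moved only about 0.6 mm while the force rose to about 16 N, so that is the hard stop. I'll back off, lift, and look.

Request:
arm_command --steps "-4 -3 0 0; -8 -6 0 0; -10 -10 10 0; -12 -15 40 -0.1; -16 -30 70 -0.25; -20 -50 95 -0.4; -24 -68 115 -0.55; -26 -78 123 -0.7; -26 -79 123 -0.8; -26 -79 123 -0.8; -26 -79 123 -0.8"

```text
clock: 17.48
tcp_pos: [0.4626, -0.1361, 0.186]
orientation: [0.001, 0.746, -0.666, -0.005]
wrist_force: [0.2, -0.3, 0.7]
finger_gap: -0.0001
```

```bash
python3 wm.py wrist9;python3 - <<'E'
from h import *
im=read_camera("scene")
cv2.imwrite("pics/scene9.png",cv2.resize(im[90:260,190:390],None,fx=3,fy=3,interpolation=cv2.INTER_CUBIC)[:,:,::-1])
E
```

```text
green [347.9  85.6] 438 mean [ 0.5416 -0.1879] ang -2.607 ends [ 0.5484 -0.1839] [ 0.5347 -0.192 ]
red [294.5  83.4] 934 mean [ 0.5381 -0.1495] ang -1.461 ends [ 0.5355 -0.1265] [ 0.5406 -0.1725]
blue [161.  112.2] 1850 mean [ 0.5088 -0.0593] ang 2.019 ends [ 0.5265 -0.0961] [ 0.4935 -0.0277]
```

View pics/wrist9.png

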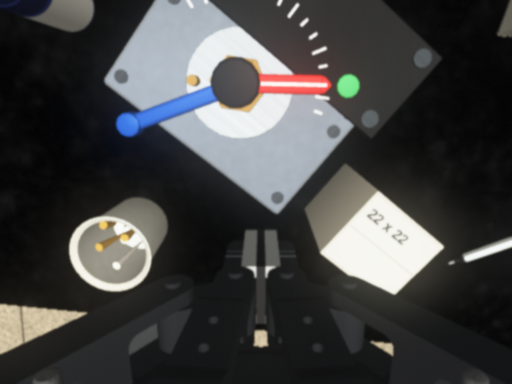

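View pics/scene9.png

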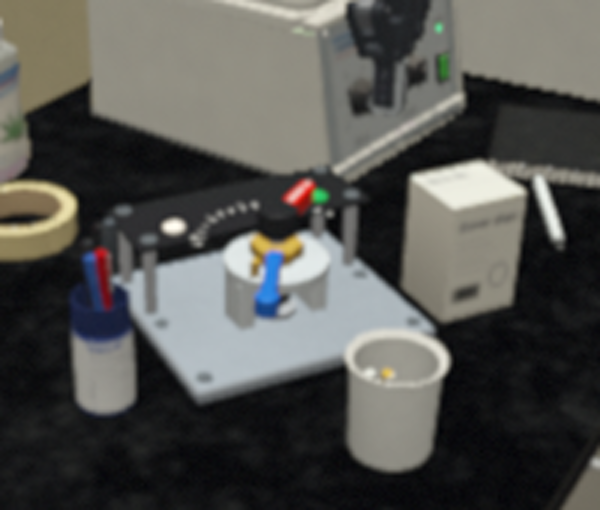

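The wrist view shows the lever back home at a world angle of 2.02 (nut about 0), with the knob at (127,124). The pointer line still passes through the green dot at (348,86), and the bystanders look unmoved. I'm handing it in.

```bash
python3 -c "
from workcell import *
print(hand_in())"
```

```text
the job is handed in; nothing more can be done
None
```

The job is handed in at about 17.6 s of the 64 s allowed, and my last checks found nothing out of place; the hand-in itself gives no verdict.

- **Loosening:** I pushed the blue lever counter-clockwise to about 0.99 rad.
- **Pointer:** I pushed the red pointer clockwise onto the green dot. The first push left its line about 4 mm off the dot's centre, so I nudged it once more.
- **Tightening:** I pushed the lever back against its hard stop, where the force rose to about 17 N, and then moved the arm clear.

| Check after the arm was clear | Result |
|---|---|
| Lever direction (world) | 2.02 rad, against 2.03 when tight at the start, so the nut is at about 0 |
| Pointer line to the green dot's centre | about 1 mm |
| Pen cup, carton and beaker | look upright and in the same place in the scene and wrist pictures (compared by eye, not measured) |
| Wrist force | under 1 N |

The trained networks picked out the wrong things for the two dots. I found the green dot by colour instead, and its distance from the axis, 75 mm, fits the 70 to 92 mm given.

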